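# Fit the pull sleeve and hold the sprung glass clamp open at its mark

### The arm

A 6-joint arm with a two-finger parallel gripper is mounted at the origin on the work surface. World frame = base frame: x ahead of the robot, y to its left, z up, the work surface at z = 0. Lengths are in mm, angles in rad, forces in N, time in s.
With the tool pointing down it reaches from about 350 to 875 mm from the base axis. Payload 4.2 kg.
Tool frame: the origin (TCP) lies at the very end of the fingers, on their centre line; the grasp point (between the pads) lies 19 mm behind it; z points along the fingers, y is the line along which they close (so a half turn about z gives the same grasp; the last joint's range is limited). The gripper opens to 85 mm and grips with 20 to 120 N. Pads are 22 mm wide; open, the fingers measure 114 mm over their backs; the gripper's body (76 mm by 85 mm) begins 54 mm behind the grasp point. The pads swing forward as they close: fully open they stand 13 mm farther back than shut.
Start: joints at [-0.903, 0.385, 0.008, 0, -1.194, -0.259], TCP at [248.456, -573.471, 231.312] pointing down, gripper open.
Joint ranges: [-3.14, 3.14], [-1.21, 2.06], [-1.07, 1.41], [-3.16, 2.05], [-2.99, -0.16], [-3.1, 3.1]. Speed limits (rad/s): [2.79, 2.79, 3.14, 3.14, 3.14, 3.14].

### API

Orientations are given as a unit quaternion [x, y, z, w].
In Python, from bench import arm, viewer gives the robot as it stands. The module is installed in compiled form; this text tells all that it offers.
- The arm moves only by the tool jog_arm, called by a JSON object that holds its "name" and its "arguments". Schema: {"type":"object","properties":{"segments":{"type":"array","items":{"type":"array","items":{"type":"number"},"minItems":6,"maxItems":6},"minItems":1,"maxItems":10},"aperture":{"type":"number"},"only":{"type":"string"},"quiet":{"type":"boolean"},"lines":{"type":"string"}},"required":["segments"],"additionalProperties":false}. segments is a list of rows, 1 to 10 of them, each of 6 numbers: dx, dy, dz in a scale on which 1.0 is 75 cm, then a rotation vector rx, ry, rz in a scale on which 1.0 is pi/2 rad; each row is the pose to reach, as a shift and turn from the pose commanded when the call began, along the tool's axes at that moment; what a row does not reach only later rows make up. A row lasts 1/10 s, in which the tool goes at most 50 mm and 0.15 rad, less where a joint would pass 70% of its speed; a pose out of reach is approached as far as the arm can. aperture is the finger opening in mm, set as the call begins (left out keeps the last). The fingers move at their own pace and stop on an object; the grip force is fixed at half the most. Time passes only in rows, so rows that do not move let the fingers close. The tool returns the time, the measured TCP pose, the force, the opening and the grip force at its end. only (a regular expression) keeps the lines of the reply that match it, lines (a string "A,B") keeps lines A to B, and quiet returns only ok. No shift or turn number may pass 1 either way. Input that does not fit is refused with a message, and nothing moves.
- arm.read_state(): the state, without advancing time (a new reading comes with each control period).
- viewer.get_image(name): name is "scene" or "top"; returns (picture, depth): 400x640x3 uint8, blue, green, red; 400x640 float32, mm along the optical axis (not along the pixel's ray), 0 where there is no reading.
- viewer.get_calibration(name): a dict with "K" (3x3 intrinsics, pixels), "rvec" (rotation vector, rad) and "tvec" (3), from world to camera coordinates, as OpenCV has them. Camera axes: x right, y down, z forward; pixel columns grow to the right and rows downward; lengths in mm; the calibration is good to about 2 mm. A picture is of the moment at which its call begins. get_calibration takes no time and is no camera call.
- arm.job_done(): hands the job in; it is judged then, once.
The state is a dict: "clock": time; "joints": joint angles; "joint_vel": joint speeds; "joint_efforts": joint torques, N m; "position": TCP position; "ee_rot": TCP orientation; "contact_force": force on the tool from outside, world axes, zero at the start; "wrist_torque": the same for the moment, N m; "gripper_width": finger opening in mm; "grasp_force": force on a finger pad.
Only numpy, scipy, OpenCV 4.12 (cv2) and the standard library are available. Lean on these libraries where they do the work, as an engineer would, in place of code of your own. Each camera call takes 0.05 s, during which the arm holds its last target. There are 200 camera calls.

### The job

Pick up the loose pull sleeve and push it fully home over the upright spigot on the sliding jaw of the glass clamp, while the clamp is still closed. Then, holding the sleeve, draw the telescoping rod out against its spring until the jaw's pointer stands in the middle of the gap between the two prongs of the length mark, ready for glass to be set in. Finish while holding it steady there, without letting go, and without having shifted the solid plug, the spacer ring, the bottle or the screwdriver.

Things in the scene. Friction and masses are not known exactly. Their poses are not given: they have to be found in the camera images.
- sleeve: the pull sleeve: plain aluminium tube, 32 mm outside diameter, 18 mm bore right through, 60 mm tall, about 90 g, either end up; stands upright on the bench. Origin at the centre of its lower end, z along the tube. Of the three small aluminium pieces it is the tallest (the others are a solid plug and a flat spacer ring).
- clamp: sprung glass clamp fixed to the bench: plywood bed 14 mm thick (x -120 to 215, y -45 to 45 mm, side wing to y -100), steel barrel (28 mm diameter, axis 36 mm up) along its x, fixed jaw 60 mm wide, 58 high at x 30 mm. Origin: on the bench below the spigot of the closed clamp. Rod and sliding jaw pull out towards its own -x; z up. All but the spigot is under 62 mm high.
- rod (a joint): how far the telescoping rod is pulled out of the barrel, in m: 0 closed (where it starts), stop at 0.110. The inner spring pulls it shut with 4 N at 0, rising by 0.5 N per 10 mm (about 8.5 N at 90 mm); it springs back if let go.
- spigot_foot (a point): centre of the spigot's foot, on top of the sliding jaw (36 mm along the rod, 50 mm across), 56 mm above the bench; the sleeve's lower end rests here when fully home. The spigot is an upright steel pin of 15 mm diameter, 44 mm high, its top 8 mm tapering to 6 mm. Axes as the clamp's; moves with the rod.
- pointer (a point): middle of the tip of the pointer, a steel needle 4 mm wide that sticks out 46 mm from the sliding jaw to the clamp's own -y side, 48 mm above the bench; axes as the clamp's; moves with the rod.
- mark_gap (a point): middle of the gap of the length mark, a small brass block on the side wing's rail with two upright prongs 12 mm apart, tops 50 mm above the bench; fixed 50 to 85 mm from where the pointer starts, towards the clamp's -x. Axes as the clamp's: at the mark, pointer and gap have the same x in those axes (the needle ends 5 mm short of the prongs, touching nothing).
- plug: solid aluminium cylinder, 32 mm diameter, 42 mm tall, no bore; stands upright near the sleeve, origin at the centre of its underside. Not used.
- spacer: flat aluminium ring, 42 mm outside, 26 mm bore, 18 mm tall, lying near the sleeve, origin at the centre of its underside. Not used.
- bottle: white plastic adhesive bottle, 56 mm diameter, 130 mm tall, origin at the centre of its underside. Not used.
- screwdriver: screwdriver lying on the bench along its own x, origin under its middle. Not used.
Things that resemble listed ones, but are neither listed nor needed, are in the scene too. Leave any yellow look-alike of the sleeve alone.

How it is judged:
By the outcome, as a careful person would: the job done as asked, in the order asked, and still so for the second after the job is handed in, while the arm keeps its last pose, push and grip.
It also fails if it takes over 45 s, if anything falls off the work surface, if the arm or the gripper's body presses on something with over 40 N, if the wrist force passes 120 N, or if a joint passes its speed limit or range.

## Working session

There is one attempt and no reset: what is moved stays moved. The work goes in short steps, Python scripts to look and compute and a tool call to move; the robot and the scene stay as the last step left them, time stands still between calls to the robot, and variables do not carry over. Pictures are saved under pics/ and viewed, at most 10 in all, crops included, and the job is handed in when it is done.

```bash
mkdir -p pics; cat > h.py <<'E'
import numpy as np, cv2
from bench import arm, viewer
def cal(n):
    c=viewer.get_calibration(n); R=cv2.Rodrigues(np.array(c["rvec"],float))[0]
    return np.array(c["K"],float),R,np.array(c["tvec"],float).ravel()
def plane(n,u,v,z):  # pixel ray meets height z
    K,R,t=cal(n); d=R.T@np.linalg.solve(K,[u,v,1]); o=-R.T@t
    return o+d*(z-o[2])/d[2]
def cloud(n,dep):
    K,R,t=cal(n); v,u=np.mgrid[:400,:640]
    p=np.stack([(u-K[0,2])/K[0,0]*dep,(v-K[1,2])/K[1,1]*dep,dep],-1)
    return (p-t)@R
def proj(n,P):
    K,R,t=cal(n); q=K@(R@np.array(P,float)+t); return q[:2]/q[2]
E
python3 - <<'E'
from h import *
for n in("scene","top"):
    p,d=viewer.get_image(n); np.savez(f"/tmp/{n}0.npz",p=p,d=d); cv2.imwrite(f"pics/{n}0.png",p)
    K,R,t=cal(n); print(n,K[0,0],-R.T@t)
s=arm.read_state();print(s)
E
```

```text
scene 468.57616944141733 [1185.24472595  380.33385698  764.99375396]
top 500.8360725804254 [ 432.65956757  -30.59962636 1281.7855604 ]
{'clock': 0.1, 'joints': array([-9.03400314e-01,  3.85494812e-01,  6.80731068e-03, -3.91769639e-04,
       -1.19400678e+00, -2.58587927e-01]), 'joint_vel': array([ 9.04909882e-05, -2.67705681e-03,  2.27947284e-03,  2.39125293e-03,
        3.16392407e-04, -4.59910293e-04]), 'joint_efforts': array([-4.16022585e-04, -3.93319702e+01,  1.88929582e+01,  4.19797003e+00,
       -2.62208938e-03,  5.92438738e-06]), 'position': array([ 248.25303798, -573.03907716,  230.34578163]), 'ee_rot': array([-2.02912808e-01,  9.79196333e-01,  9.30387643e-04, -2.60932032e-04]), 'contact_force': array([ 0.04633837, -1.03451127,  0.3675822 ]), 'wrist_torque': array([ 0.04202829, -0.00200069,  0.00682683]), 'grasp_force': 0.0, 'gripper_width': 85.45973458848397}
```

View pics/top0.png

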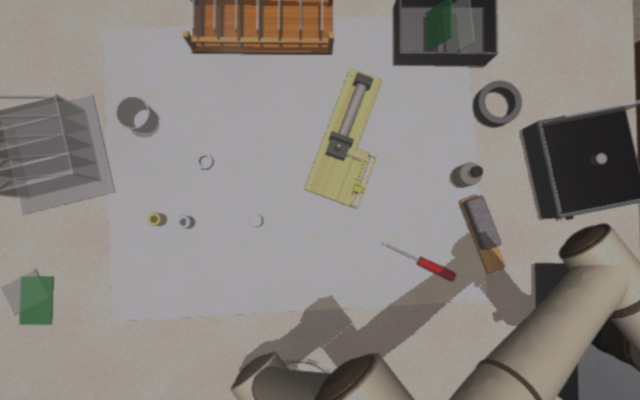

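View pics/scene0.png

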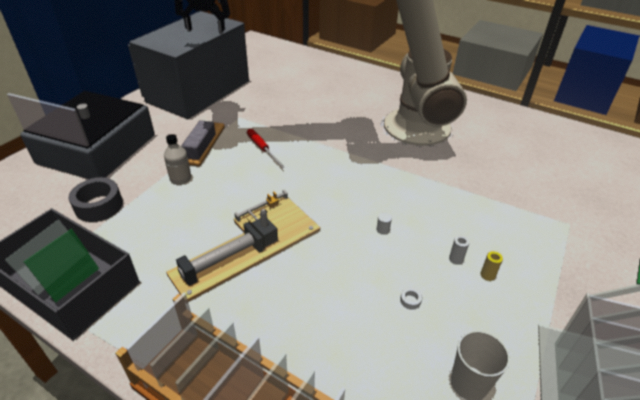

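The top view shows the clamp with its jaws near (340,147) and brass mark near (357,188). The sleeve is at (186,222), its yellow look-alike at (156,219), the plug at (257,221), the spacer at (206,161) and the screwdriver at (420,262). The scene view agrees, with the sleeve at (459,250) and the clamp jaws at (262,232).

```bash
python3 - <<'E'
from h import *
p=np.load("/tmp/top0.npz")["p"]; q=np.load("/tmp/scene0.npz")["p"]
a=cv2.resize(p[65:215,300:390],None,fx=4,fy=4,interpolation=cv2.INTER_CUBIC)
b=cv2.resize(p[205:235,140:200],None,fx=7,fy=7,interpolation=cv2.INTER_CUBIC)
c=np.zeros((600,790,3),np.uint8); c[:600,:360]=a; c[:210,365:785]=b
e=cv2.resize(q[185:280,220:325],None,fx=4,fy=4,interpolation=cv2.INTER_CUBIC); c[215:595,365:785]=e
cv2.imwrite("pics/crop1.png",c)
for n,u,v,z in[("top",186,222,60),("top",156,219,60),("top",257,221,42),("top",340,147,58),("top",310,195,14),("top",350,72,14),("top",420,262,10),("top",468,175,100)]: print(u,v,plane(n,u,v,z).round(1))
# sleeve top from depth
for n in("top","scene"):
    z=np.load(f"/tmp/{n}0.npz"); P=cloud(n,z["d"])
    m=(abs(P[...,2]-60)<5)&(z["d"]>0)
    if n=="top": w=(slice(205,240),slice(172,200))
    else: w=(slice(230,270),slice(445,475))
    Q=P[w][m[w]]; print(n,len(Q),Q.mean(0),Q.min(0),Q.max(0))
    # tall bits in clamp: spigot
    w=(slice(130,165),slice(320,360)) if n=="top" else (slice(205,255),slice(235,285))
    Q=P[w]; print(Q[Q[...,2]>68].round(0)[:40])
E
```

```text
186 222 [444.7 273.4  60. ]
156 219 [451.6 346.1  60. ]
257 221 [448.3 103.2  42. ]
340 147 [ 631.4 -100.5   58. ]
310 195 [515.3 -27.3  14. ]
350 72 [ 833.1 -128.2   14. ]
420 262 [ 347.2 -306.9   10. ]
468 175 [ 559.7 -403.1  100. ]
top 86 [445.58327888 280.51160271  60.51152933] [432.48655163 265.34450805  55.1413862 ] [459.28661105 295.79831603  64.84895323]
[[ 635.  -91.   92.]
 [ 635.  -94.   96.]
 [ 635.  -96.   93.]
 [ 632.  -89.   96.]
 [ 632.  -91.   96.]
 [ 632.  -93.  100.]
 [ 632.  -96.  100.]
 [ 633.  -98.   93.]
 [ 631.  -87.   87.]
 [ 630.  -89.   93.]
 [ 629.  -91.  101.]
 [ 630.  -93.   98.]
 [ 629.  -96.  100.]
 [ 629.  -98.  100.]
 [ 631. -101.   92.]
 [ 628.  -87.   92.]
 [ 627.  -89.   96.]
 [ 627.  -91.  100.]
 [ 627.  -93.   99.]
 [ 627.  -96.  101.]
 [ 627.  -98.   97.]
 [ 628. -101.   93.]
 [ 626.  -87.   90.]
 [ 625.  -89.   97.]
 [ 625.  -91.   95.]
 [ 625.  -93.   98.]
 [ 625.  -96.   99.]
 [ 626.  -99.   92.]
 [ 626.  -87.   77.]
 [ 623.  -89.   92.]
 [ 623.  -91.   96.]
 [ 623.  -94.   93.]
 [ 623.  -96.   94.]
 [ 623.  -99.   92.]
 [ 433.  -31. 1282.]

[... 379 characters left out ...]
  99.]
 [ 626.  -93.   96.]
 [ 636.  -96.   98.]
 [ 634.  -94.   98.]
 [ 635.  -91.  101.]
 [ 631.  -92.   97.]
 [ 629.  -91.   96.]
 [ 625.  -91.   93.]
 [ 637.  -98.   96.]
 [ 637.  -95.   97.]
 [ 636.  -93.   97.]
 [ 635.  -92.   97.]
 [ 633.  -90.   97.]
 [ 631.  -89.   96.]
 [ 629.  -88.   94.]
 [ 638.  -97.   94.]
 [1185.  380.  765.]
 [ 636.  -94.   94.]
 [ 637.  -90.   96.]
 [ 635.  -89.   96.]
 [ 633.  -88.   95.]
 [ 631.  -86.   94.]
 [ 640.  -96.   93.]
 [ 640.  -93.   95.]
 [ 638.  -92.   93.]
 [ 638.  -90.   95.]
 [ 637.  -88.   95.]
 [ 633.  -88.   92.]
 [ 633.  -85.   94.]
 [1185.  380.  765.]
 [ 639.  -97.   89.]
 [ 641.  -92.   94.]
 [ 640.  -90.   93.]
 [ 639.  -88.   94.]]
```

View pics/crop1.png

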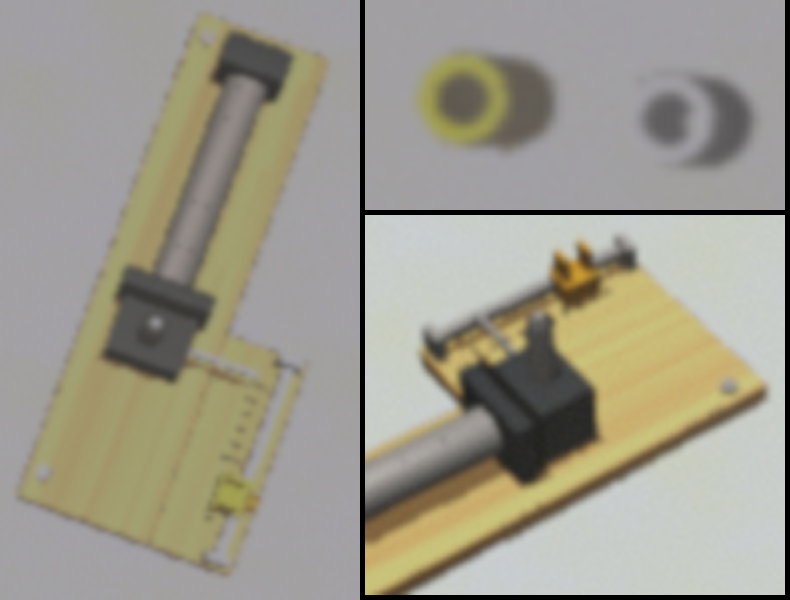

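The enlarged top crop puts the sleeve rim centre near (184.0,221.6) and the spigot top near (338.4,145.3) in top-image pixels. The scene crop puts the spigot top near (263.6,211.4), with both brass prongs and the needle visible.

```bash
cat >> h.py <<'E'
from scipy.spatial.transform import Rotation as Ro
def to_tool(d):
    return Ro.from_quat(arm.read_state()["ee_rot"]).inv().apply(d)
E
python3 - <<'E'
from h import *
print("sleeve",plane("top",184.0,221.6,60)); print("spig top",plane("top",338.4,145.3,100),plane("scene",263.6,211.4,100))
z=np.load("/tmp/top0.npz");P=cloud("top",z["d"])
# left long edge of bed (crop pixels)
f=lambda x,y,h:plane("top",300+(x+.5)/4-.5,65+(y+.5)/4-.5,h)
a,b=f(18,495,14),f(197,12,14); c,d=f(328,60,14),f(232,335,14); e=f(230,575,14)
for p,q in((a,b),(d,c)): v=q-p; print("dir",np.degrees(np.arctan2(v[1],v[0])),np.hypot(*v[:2]))
v=e-a; print("short",np.degrees(np.arctan2(v[1],v[0])),np.hypot(*v[:2]))
print("brass",f(232,495,48),"needle tip",f(260,374,48),"needle base",f(192,357,48))
hsv=cv2.cvtColor(np.load("/tmp/scene0.npz")["p"],cv2.COLOR_BGR2HSV)
q=np.load("/tmp/scene0.npz")["p"]
c1=cv2.resize(q[225:270,440:510],None,fx=7,fy=7,interpolation=cv2.INTER_CUBIC)
c2=cv2.resize(q[188:228,225:285],None,fx=6,fy=6,interpolation=cv2.INTER_CUBIC)
c=np.zeros((560,500,3),np.uint8);c[:315,:490]=c1;c[320:560,:360]=c2;cv2.imwrite("pics/crop2.png",c)
E
```

```text
sleeve [445.63696604 278.24902473  60.        ]
spig top [628.58116703 -94.29321857 100.        ] [634.9736611  -89.63252316 100.        ]
dir -19.887528646917463 332.2577623798589
dir -19.03477735185649 188.96639073669422
short -110.36032638252551 143.68184886332887
brass [ 530.23746427 -145.01122295   48.        ] needle tip [ 605.63049685 -162.32001672   48.        ] needle base [ 615.93605196 -120.07173532   48.        ]
```

View pics/crop2.png

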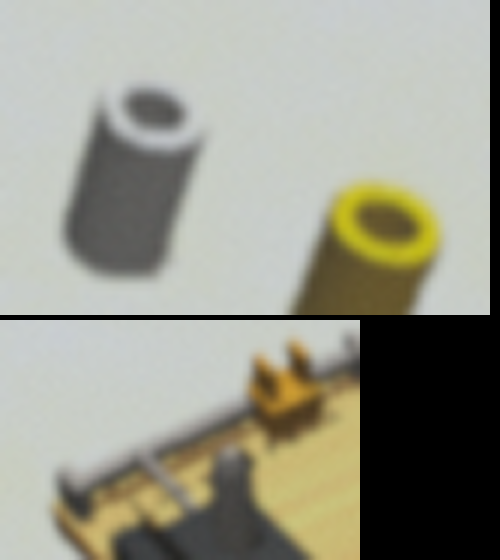

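The scene crop shows the sleeve bore centre at about (461.6,240.4). The prong tops are at (268.2,194.6) and (274.2,192.1), the needle tip at (248.4,210.1) and the spigot top at (262.9,209.7).

```bash
python3 - <<'E'
from h import *
print("sleeve",plane("scene",461.6,240.4,60))
S=plane("scene",262.9,209.7,100);A=plane("scene",268.2,194.6,50);B=plane("scene",274.2,192.1,50);N=plane("scene",248.4,210.1,48)
a=np.radians(-19.5);x=np.array([np.cos(a),np.sin(a)]);y=np.array([-x[1],x[0]])
for n,p in dict(S=S,A=A,B=B,N=N).items(): print(n,p.round(1),((p-S)[:2]@x).round(1),((p-S)[:2]@y).round(1))
yt=np.array([-.397,.917]);
s=arm.read_state();R=Ro.from_quat(s["ee_rot"])
for w in([480,-200,231],[500,100,200],[446,280,180]): print(w,R.inv().apply(np.array(w)-s["position"]).round(0))
E
```

```text
sleeve [449.11746645 280.99175797  60.        ]
S [631.6 -94.  100. ] 0.0 0.0
A [ 541.7 -150.9   50. ] -65.8 -83.6
B [ 526.8 -144.4   50. ] -81.9 -82.5
N [ 607.1 -157.7   48. ] -1.8 -68.2
[480, -200, 231] [-361.  250.   -0.]
[500, 100, 200] [-498.  518.   31.]
[446, 280, 180] [-520.  704.   52.]
```

Units first: shifts go in shares of 75 cm and turns go in shares of pi/2 rad. So -361 mm / 750 = -0.4813, 250 mm / 750 = 0.3333, -0.82 rad / 1.5708 = -0.522.

{"name": "jog_arm", "arguments": {"segments": [[-0.4813,0.3333,0,0,0,-0.522],[-0.4813,0.3333,0,0,0,-0.522],[-0.4813,0.3333,0,0,0,-0.522],[-0.4813,0.3333,0,0,0,-0.522],[-0.4813,0.3333,0,0,0,-0.522],[-0.4813,0.3333,0,0,0,-0.522],[-0.4813,0.3333,0,0,0,-0.522],[-0.4813,0.3333,0,0,0,-0.522],[-0.4813,0.3333,0,0,0,-0.522],[-0.4813,0.3333,0,0,0,-0.522]], "aperture": 85}}

```text
clock: 1.1
position: [482.3, -197.2, 230.9]
ee_rot: [-0.579, 0.815, 0.0, 0.0]
contact_force: [0.0, -0.5, -0.3]
gripper_width: 84.8
grasp_force: 0.0
```

```bash
python3 -c "
from h import *
s=arm.read_state();print(s['joints'].round(2))
for w in([500,100,200],[447.5,280,150]): print(to_tool(np.array(w)-s['position']).round(1))
R=Ro.from_quat(s['ee_rot']).as_matrix();print(R.round(3))"
```

```text
[-0.08  0.21 -0.24 -0.   -1.12 -0.26]
[-286.4   81.3   31. ]
[-438.9  190.3   81.1]
[[-0.33  -0.944  0.   ]
 [-0.944  0.33   0.   ]
 [-0.     0.    -1.   ]]
```

In the tool's units: -439 mm / 750 = -0.5853, -286 mm / 750 = -0.3813.

{"name": "jog_arm", "arguments": {"segments": [[-0.3813,0.108,0.0413,0,0,0],[-0.3813,0.108,0.0413,0,0,0],[-0.3813,0.108,0.0413,0,0,0],[-0.3813,0.108,0.0413,0,0,0],[-0.3813,0.108,0.0413,0,0,0],[-0.3813,0.108,0.0413,0,0,0],[-0.5853,0.2533,0.108,0,0,0],[-0.5853,0.2533,0.108,0,0,0],[-0.5853,0.2533,0.108,0,0,0],[-0.5853,0.2533,0.108,0,0,0]]}}

```text
clock: 2.1
position: [447.6, 277.9, 149.5]
ee_rot: [-0.576, 0.817, -0.0, -0.0]
contact_force: [1.1, 0.5, -0.8]
gripper_width: 85.0
grasp_force: 0.0
```

{"name": "jog_arm", "arguments": {"segments": [[0,0,0,0,0,0],[0,0,0,0,0,0]]}}

```text
clock: 2.3
position: [448.1, 276.8, 149.6]
ee_rot: [-0.577, 0.817, -0.0, -0.001]
contact_force: [0.0, -0.1, 0.0]
gripper_width: 85.2
grasp_force: 0.0
```

```bash
python3 -c "
from h import *
s=arm.read_state();print(s['joints'].round(2))
for w in([447.5,280,28],): print(to_tool(np.array(w)-s['position']).round(1))"
```

```text
[ 0.86  0.3  -0.35 -0.   -0.93 -1.2 ]
[ -3.1   1.5 121.6]
```

In the tool's units: 121 mm / 750 = 0.1613, 110 mm / 750 = 0.1467.

{"name": "jog_arm", "arguments": {"segments": [[-0.004,0.002,0.0533,0,0,0],[-0.004,0.002,0.1067,0,0,0],[-0.004,0.002,0.1467,0,0,0],[-0.004,0.002,0.1613,0,0,0],[-0.004,0.002,0.1613,0,0,0],[-0.004,0.002,0.1613,0,0,0]]}}

```text
clock: 2.9
position: [449.3, 280.2, 30.6]
ee_rot: [-0.576, 0.817, 0.0, 0.001]
contact_force: [0.6, 0.8, 0.5]
gripper_width: 84.7
grasp_force: 0.0
```

{"name": "jog_arm", "arguments": {"segments": [[0,0,0,0,0,0],[0,0,0,0,0,0],[0,0,0,0,0,0],[0,0,0,0,0,0],[0,0,0,0,0,0],[0,0,0,0,0,0],[0,0,0,0,0,0],[0,0,0,0,0,0]], "aperture": 20}}

```text
clock: 3.7
position: [448.5, 280.4, 30.2]
ee_rot: [-0.577, 0.817, -0.0, 0.001]
contact_force: [-1.5, 0.4, 5.8]
gripper_width: 29.6
grasp_force: 59.1
```

In the tool's units: -130 mm / 750 = -0.1733, -120 mm / 750 = -0.16.

{"name": "jog_arm", "arguments": {"segments": [[0,0,-0.0533,0,0,0],[0,0,-0.1067,0,0,0],[0,0,-0.16,0,0,0],[0,0,-0.1733,0,0,0],[0,0,-0.1733,0,0,0],[0,0,-0.1733,0,0,0]]}}

```text
clock: 4.3
position: [447.2, 279.3, 157.8]
ee_rot: [-0.576, 0.817, 0.0, -0.001]
contact_force: [-0.7, 0.2, -1.1]
gripper_width: 29.8
grasp_force: 59.6
```

```bash
python3 - <<'E'
from h import *
s=arm.read_state();print(s["position"],s["gripper_width"],s["contact_force"])
q,d=viewer.get_image("scene"); u,v=proj("scene",s["position"]).astype(int);print(u,v)
v0,u0=v-50,u-50
cv2.imwrite("pics/lift.png",cv2.resize(q[v0:v0+80,u0:u0+100],None,fx=6,fy=6,interpolation=cv2.INTER_CUBIC));print(u0,v0)
E
```

```text
[447.17914656 279.3247935  157.77952628] 29.76730464492534 [-0.70316793  0.22499508 -1.06282291]
471 204
421 154
```

View pics/lift.png

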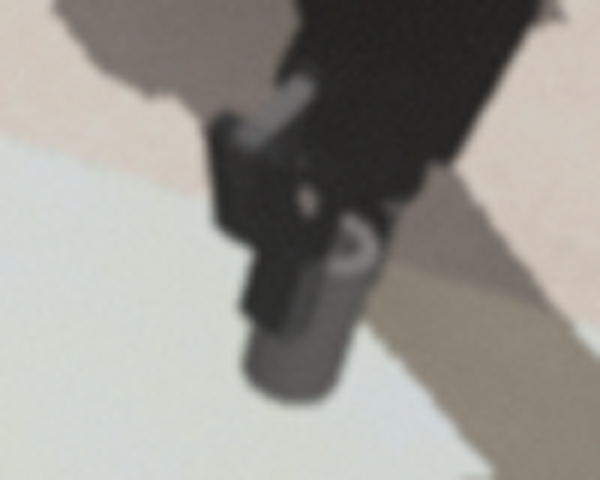

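The sleeve is held upright between the pads. Its lower end is centred near crop (290,373) and its top ring near crop (346,243).

```bash
python3 - <<'E'
from h import *
s=arm.read_state();p=s["position"]
print(p,plane("scene",421+290.5/6-.5,154+373.5/6-.5,p[2]-30),plane("scene",421+346.5/6-.5,154+243.5/6-.5,p[2]+30))
print(to_tool(np.array([500,100,190])-p).round(1),to_tool(np.array([630.5,-93.5,150])-p).round(1),s["joints"].round(2))
E
```

```text
[447.05958297 279.1267314  157.2597244 ] [445.73161521 279.88538587 127.2597244 ] [446.94794243 284.59481224 187.2597244 ]
[ 151.1 -110.   -32.4] [ 289.3 -298.     7.6] [ 0.87  0.29 -0.34 -0.   -0.95 -1.21]
```

In the tool's units: -298 mm / 750 = -0.3973, 289.5 mm / 750 = 0.386.

{"name": "jog_arm", "arguments": {"segments": [[0.386,-0.3973,0,0,0,0],[0.386,-0.3973,0,0,0,0],[0.386,-0.3973,0,0,0,0],[0.386,-0.3973,0,0,0,0],[0.386,-0.3973,0,0,0,0],[0.386,-0.3973,0,0,0,0],[0.386,-0.3973,0,0,0,0],[0.386,-0.3973,0,0,0,0],[0.386,-0.3973,0,0,0,0],[0.386,-0.3973,0,0,0,0]]}}

```text
clock: 5.35
position: [631.3, -94.9, 156.2]
ee_rot: [-0.575, 0.818, 0.001, -0.002]
contact_force: [-0.7, -0.6, -1.1]
gripper_width: 29.8
grasp_force: 59.8
```

{"name": "jog_arm", "arguments": {"segments": [[0,0,0,0,0,0],[0,0,0,0,0,0],[0,0,0,0,0,0]]}}

```text
clock: 5.65
position: [631.4, -91.2, 159.3]
ee_rot: [-0.577, 0.817, 0.0, -0.0]
contact_force: [0.4, 0.1, -0.8]
gripper_width: 30.0
grasp_force: 59.8
```

```bash
python3 - <<'E'
from h import *
s=arm.read_state();print(s["position"],s["contact_force"])
q,d=viewer.get_image("scene");np.savez("/tmp/s1.npz",p=q,d=d)
cv2.imwrite("pics/over.png",cv2.resize(q[140:260,200:330],None,fx=5,fy=5,interpolation=cv2.INTER_CUBIC))
E
```

```text
[631.37348989 -91.15468319 159.26136994] [ 0.41071771  0.09432079 -0.80267657]
```

View pics/over.png

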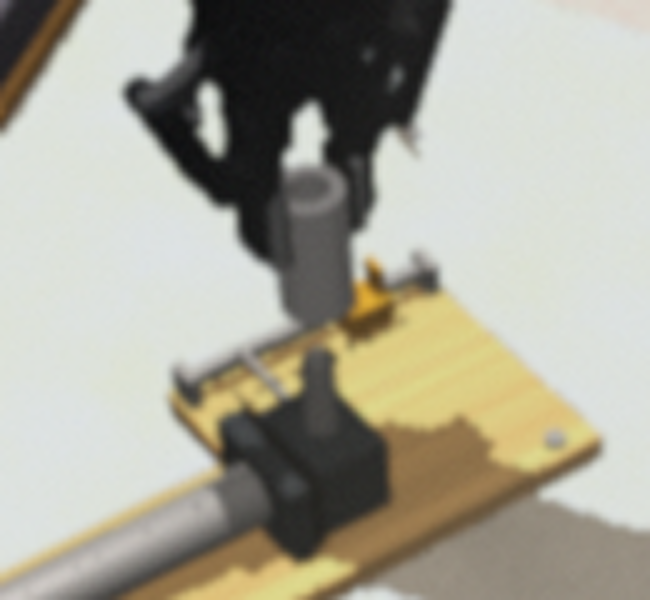

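The sleeve hangs just above the spigot: its lower end is centred near crop (317,305) and the spigot top is at about (318,351).

```bash
python3 - <<'E'
from h import *
f=lambda x,y,z:plane("scene",200+(x+.5)/5-.5,140+(y+.5)/5-.5,z)
P=[arm.read_state()["position"] for _ in range(3)];print(P)
z=P[0][2]
print("bottom",f(317,305,z-30),"top",f(313,188,z+30),"spig",f(318,351,100))
# depth-based axis: sleeve wall and spigot tip seen by the scene camera
C=cloud("scene",np.load("/tmp/s1.npz")["d"])
def mid(v0,v1,u0,u1,zl,zh):
    Q=C[v0:v1,u0:u1].reshape(-1,3);Q=Q[(Q[:,2]>zl)&(Q[:,2]<zh)];return len(Q),Q.mean(0).round(1),np.percentile(Q,[3,97],axis=0).round(1).tolist()
print(mid(180,204,255,271,132,155),mid(208,222,258,268,80,103))
E
```

```text
[array([631.49380709, -91.27006004, 159.4707134 ]), array([631.49380709, -91.27006004, 159.4707134 ]), array([631.49380709, -91.27006004, 159.4707134 ])]
bottom [634.08702037 -89.46900958 129.4707134 ] top [631.67471544 -88.37605809 189.4707134 ] spig [631.49404507 -93.31156554 100.        ]
(129, array([641.7, -82.1, 144.1]), [[626.2, -96.8, 133.8], [648.7, -74.0, 154.1]]) (61, array([635.2, -91.5,  91.8]), [[628.3, -97.2, 81.8], [639.6, -86.4, 100.9]])
```

In the tool's units: 42 mm / 750 = 0.056, 3.7 mm / 750 = 0.0049.

{"name": "jog_arm", "arguments": {"segments": [[0.0049,0.0004,0,0,0,0],[0.0049,0.0004,0.0133,0,0,0],[0.0049,0.0004,0.0267,0,0,0],[0.0049,0.0004,0.0347,0,0,0],[0.0049,0.0004,0.0427,0,0,0],[0.0049,0.0004,0.0507,0,0,0],[0.0049,0.0004,0.056,0,0,0],[0.0049,0.0004,0.056,0,0,0]]}}

```text
clock: 6.5
position: [630.1, -96.0, 116.5]
ee_rot: [-0.576, 0.817, 0.0, -0.0]
contact_force: [-0.4, 0.7, -0.7]
gripper_width: 29.8
grasp_force: 59.8
```

In the tool's units: 26 mm / 750 = 0.0347, 24 mm / 750 = 0.032.

{"name": "jog_arm", "arguments": {"segments": [[0,0,0.0067,0,0,0],[0,0,0.0133,0,0,0],[0,0,0.02,0,0,0],[0,0,0.0267,0,0,0],[0,0,0.032,0,0,0],[0,0,0.0347,0,0,0],[0,0,0.0347,0,0,0]]}}

```text
clock: 7.2
position: [630.1, -95.9, 90.9]
ee_rot: [-0.576, 0.817, 0.0, -0.0]
contact_force: [-0.5, 0.6, -0.3]
gripper_width: 29.9
grasp_force: 59.8
```

Free so far; now small steps until it bottoms out.

{"name": "jog_arm", "arguments": {"segments": [[0,0,0.0027,0,0,0],[0,0,0.0053,0,0,0],[0,0,0.0053,0,0,0]]}}

```text
clock: 7.5
position: [630.2, -96.0, 87.1]
ee_rot: [-0.576, 0.817, 0.0, -0.0]
contact_force: [0.9, 0.4, -0.4]
gripper_width: 29.5
grasp_force: 59.8
```

{"name": "jog_arm", "arguments": {"segments": [[0,0,0.0013,0,0,0],[0,0,0.0013,0,0,0]]}}

```text
clock: 7.7
position: [630.3, -96.0, 86.4]
ee_rot: [-0.576, 0.817, -0.0, 0.0]
contact_force: [-0.3, 0.3, -0.9]
gripper_width: 30.2
grasp_force: 59.8
```

{"name": "jog_arm", "arguments": {"segments": [[0,0,0.0013,0,0,0],[0,0,0.0013,0,0,0]]}}

```text
clock: 7.9
position: [630.4, -96.0, 86.2]
ee_rot: [-0.577, 0.817, -0.0, 0.0]
contact_force: [-1.6, 1.1, 3.7]
gripper_width: 29.9
grasp_force: 60.2
```

In the tool's units: 1 mm / 750 = 0.0013.

{"name": "jog_arm", "arguments": {"segments": [[0,0,0.0013,0,0,0],[0,0,0.0013,0,0,0]]}}

```text
clock: 8.1
position: [630.4, -96.1, 86.2]
ee_rot: [-0.577, 0.817, -0.0, 0.0]
contact_force: [-3.1, 1.0, 8.3]
gripper_width: 30.0
grasp_force: 60.8
```

{"name": "jog_arm", "arguments": {"segments": [[0,0,0.0009,0,0,0],[0,0,0.0009,0,0,0],[0,0,0.0009,0,0,0]]}}

```text
clock: 8.4
position: [630.4, -96.1, 86.2]
ee_rot: [-0.577, 0.817, -0.001, 0.0]
contact_force: [-4.7, 2.0, 10.2]
gripper_width: 30.0
grasp_force: 61.1
```

In the tool's units: 66 mm / 750 = 0.088, 64 mm / 750 = 0.0853.

{"name": "jog_arm", "arguments": {"segments": [[0,0.0053,0,0,0,0],[0,0.0133,0,0,0,0],[0,0.024,0,0,0,0],[0,0.0347,0,0,0,0],[0,0.0453,0,0,0,0],[0,0.056,0,0,0,0],[0,0.0667,0,0,0,0],[0,0.0773,0,0,0,0],[0,0.0853,0,0,0,0],[0,0.088,0,0,0,0]]}}

```text
clock: 9.4
position: [572.7, -74.1, 86.1]
ee_rot: [-0.577, 0.817, -0.004, 0.005]
contact_force: [7.0, -3.5, 2.8]
gripper_width: 29.9
grasp_force: 60.2
```

{"name": "jog_arm", "arguments": {"segments": [[0,0,0,0,0,0],[0,0,0,0,0,0],[0,0,0,0,0,0]]}}

```text
clock: 9.7
position: [573.0, -74.2, 86.1]
ee_rot: [-0.577, 0.817, -0.004, 0.004]
contact_force: [5.2, -3.2, 3.8]
gripper_width: 29.9
grasp_force: 60.2
```

```bash
python3 - <<'E'
from h import *
s=arm.read_state();print(np.dot(s["contact_force"][:2],[-.943,.335]))
c=np.zeros((560,800,3),np.uint8)
for n in("scene","top"):
    q,d=viewer.get_image(n);np.savez(f"/tmp/{n}2.npz",p=q,d=d)
    if n=="scene": c[:480,:480]=cv2.resize(q[180:240,240:300],None,fx=8,fy=8,interpolation=cv2.INTER_CUBIC)
    else: c[:560,485:800]=cv2.resize(q[135:215,335:380],None,fx=7,fy=7,interpolation=cv2.INTER_CUBIC)
cv2.imwrite("pics/pull1.png",c)
E
```

```text
-6.010585772645425
```

View pics/pull1.png

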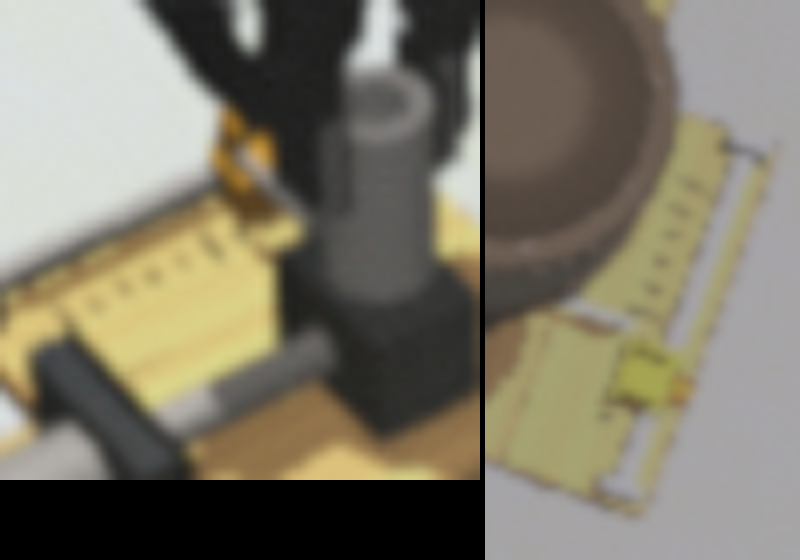

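The sleeve stays fully down on the jaw, and the needle now ends short of the mark. In the scene crop the needle tip is at about (240,152). In the top crop the needle runs (565,300)–(632,322), and the block is centred at about (645,372).

```bash
python3 - <<'E'
from h import *
x=np.array([np.cos(np.radians(-19.5)),np.sin(np.radians(-19.5))]);y=np.array([-x[1],x[0]])
g=lambda X,Y,z:plane("top",335+(X+.5-485)/7-.5,135+(Y+.5)/7-.5,z)
f=lambda X,Y,z:plane("scene",240+(X+.5)/8-.5,180+(Y+.5)/8-.5,z)
o=np.array([630.5,-95])
for n,p in dict(tipT=g(630,321,48),baseT=g(567,301,48),blkT=g(645,374,40),orT=g(683,388,50),tipS=f(240,152,48)).items(): d=p[:2]-o; print(n,p.round(1),(d@x).round(1),(d@y).round(1))
# brass by hue in both cams at start and now; with world coords by depth
for n,k in(("top",0),("scene",0),("top",2)):
    z=np.load(f"/tmp/{n}{k}.npz");h=cv2.cvtColor(z["p"],cv2.COLOR_BGR2HSV)
    C=cloud(n,z["d"]);d=C[...,:2]-o
    X=d@x;Y=d@y
    m=(X>-100)&(X<-50)&(Y>-98)&(Y<-65)&(C[...,2]>26)&(z["d"]>0)
    for a in sorted(zip(X[m].round(0),Y[m].round(0),C[...,2][m].round(0)),key=lambda t:-t[2])[:22]: print(n,k,*map(int,a),end=" | ")
    print()
E
```

```text
tipT [ 549.9 -139.2   48. ] -61.2 -68.6
baseT [ 556.9 -116.9   48. ] -62.1 -45.2
blkT [ 531.8 -145.3   40. ] -76.3 -80.3
orT [ 526.1 -157.8   50. ] -77.4 -94.0
tipS [ 549.5 -141.3   48. ] -60.9 -70.7
top 0 -68 -85 55 | top 0 -83 -78 53 | top 0 -83 -80 53 | top 0 -84 -83 53 | top 0 -70 -86 52 | top 0 -67 -78 50 | top 0 -70 -79 50 | top 0 -69 -81 50 | top 0 -84 -76 50 | top 0 -86 -79 50 | top 0 -68 -75 49 | top 0 -67 -80 49 | top 0 -85 -81 49 | top 0 -83 -86 49 | top 0 -68 -83 48 | top 0 -86 -77 47 | top 0 -66 -75 46 | top 0 -86 -85 45 | top 0 -70 -84 44 | top 0 -70 -77 42 | top 0 -69 -71 40 | top 0 -66 -73 39 | 
scene 0 -78 -82 52 | scene 0 -65 -82 52 | scene 0 -63 -80 52 | scene 0 -81 -86 51 | scene 0 -82 -84 51 | scene 0 -82 -80 51 | scene 0 -82 -75 51 | scene 0 -64 -85 51 | scene 0 -63 -76 51 | scene 0 -66 -80 50 | scene 0 -62 -79 50 | scene 0 -65 -75 50 | scene 0 -80 -80 49 | scene 0 -77 -76 49 | scene 0 -80 -76 49 | scene 0 -77 -72 49 | scene 0 -62 -75 49 | scene 0 -82 -79 48 | scene 0 -82 -75 48 | scene 0 -65 -75 48 | scene 0 -64 -85 47 | scene 0 -81 -73 47 | 
top 2 -70 -81 55 | top 2 -69 -83 55 | top 2 -86 -79 54 | top 2 -63 -68 53 | top 2 -69 -75 53 | top 2 -68 -85 53 | top 2 -84 -83 53 | top 2 -68 -78 52 | top 2 -70 -86 52 | top 2 -84 -76 52 | top 2 -85 -81 51 | top 2 -62 -65 50 | top 2 -70 -79 50 | top 2 -83 -86 50 | top 2 -61 -67 49 | top 2 -66 -75 49 | top 2 -67 -80 49 | top 2 -82 -80 49 | top 2 -86 -84 49 | top 2 -70 -84 48 | top 2 -64 -66 47 | top 2 -70 -76 47 |
```

{"name": "jog_arm", "arguments": {"segments": [[0,0.0067,0,0,0,0],[0,0.0133,0,0,0,0],[0,0.0167,0,0,0,0],[0,0.0167,0,0,0,0],[0,0.0167,0,0,0,0],[0,0.0167,0,0,0,0]]}}

```text
clock: 10.4
position: [561.5, -70.0, 86.1]
ee_rot: [-0.577, 0.817, -0.004, 0.005]
contact_force: [5.5, -2.6, 3.9]
gripper_width: 30.1
grasp_force: 60.3
```

```bash
cat > chk.py <<'E'
from h import *
x=np.array([np.cos(np.radians(-19.5)),np.sin(np.radians(-19.5))]);y=np.array([-x[1],x[0]]);o=np.array([630.5,-95])
for n in("top","scene"):
    P=[];Nd=[]
    for i in range(6):
        q,dp=viewer.get_image(n);C=cloud(n,dp);d=C[...,:2]-o;X=d@x;Y=d@y;Z=C[...,2];ok=dp>0
        m=ok&(X>-95)&(X<-55)&(Y>-90)&(Y<-74)&(Z>44)&(Z<58);P+=list(X[m])
        m=ok&(X>-95)&(X<-45)&(Y>-69)&(Y<-40)&(Z>42)&(Z<54);Nd+=list(X[m])
    np.savez(f"/tmp/{n}3.npz",p=q,d=dp)
    P=np.array(P)
    if len(P):
        c=(P.min()+P.max())/2;a,b=P[P<c],P[P>=c];print(n,"prongs",len(a),a.mean(),len(b),b.mean(),"gap",(a.mean()+b.mean())/2)
    print("needle",len(Nd),np.median(Nd) if Nd else None,np.std(Nd) if Nd else None)
c=np.zeros((560,800,3),np.uint8)
q=np.load("/tmp/scene3.npz")["p"];c[:480,:480]=cv2.resize(q[180:220,250:290],None,fx=12,fy=12,interpolation=cv2.INTER_CUBIC)
q=np.load("/tmp/top3.npz")["p"];c[:560,490:790]=cv2.resize(q[160:216,345:375],None,fx=10,fy=10,interpolation=cv2.INTER_CUBIC)
import sys;cv2.imwrite(sys.argv[1],c)
E
python3 chk.py pics/pull2.png
```

```text
top prongs 53 -84.33886321557277 59 -68.31626572784876 gap -76.32756447171076
needle 74 -74.90121585265825 1.168007460736307
scene prongs 44 -78.86235556880447 73 -63.32547931567627 gap -71.09391744224037
needle 116 -70.01578285636806 1.4578557270235621
```

View pics/pull2.png

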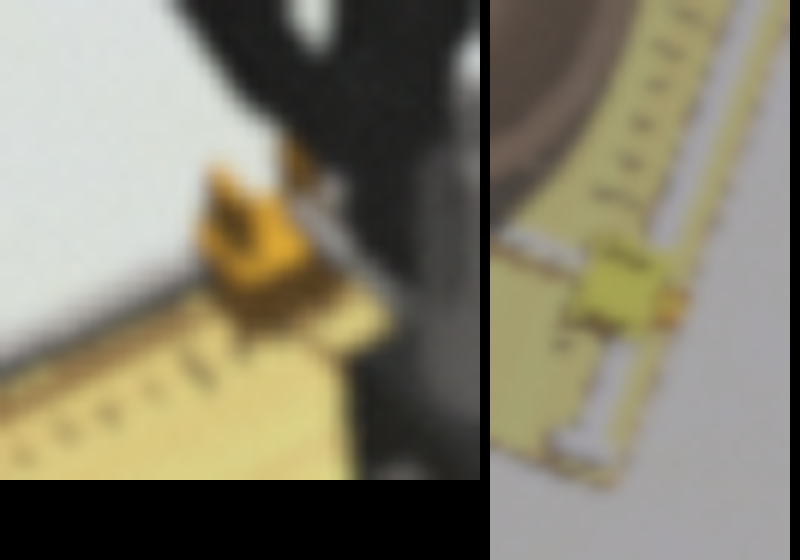

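In the pull2 crops the needle tip (scene crop (302,205), top crop (580,258)) lies between the two prongs. Depth puts it about 1.2 mm short of the middle. I'll refine this with averaged frames.

```bash
cat > avg.py <<'E'
from h import *
import sys
c=np.zeros((600,800,3),np.uint8);A={}
for n in("scene","top"):
    A[n]=np.mean([viewer.get_image(n)[0].astype(float) for _ in range(10)],0)
np.savez("/tmp/avg.npz",**A)
st=lambda w:np.clip((w-w.min())/(w.max()-w.min())*255,0,255).astype(np.uint8)
c[:600,:480]=cv2.resize(st(A["scene"][185:215,258:282]),(480,600),interpolation=cv2.INTER_CUBIC)
c[:600,490:800]=cv2.resize(st(A["top"][174:204,347:362.5.__int__()]),(300,600),interpolation=cv2.INTER_CUBIC)[:, :310] if 0 else cv2.resize(st(A["top"][172:202,347:362]),(310,620),interpolation=cv2.INTER_CUBIC)[:600]
cv2.imwrite(sys.argv[1],c)
E
python3 avg.py pics/avg.png
```

```text
(no output)
```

View pics/avg.png

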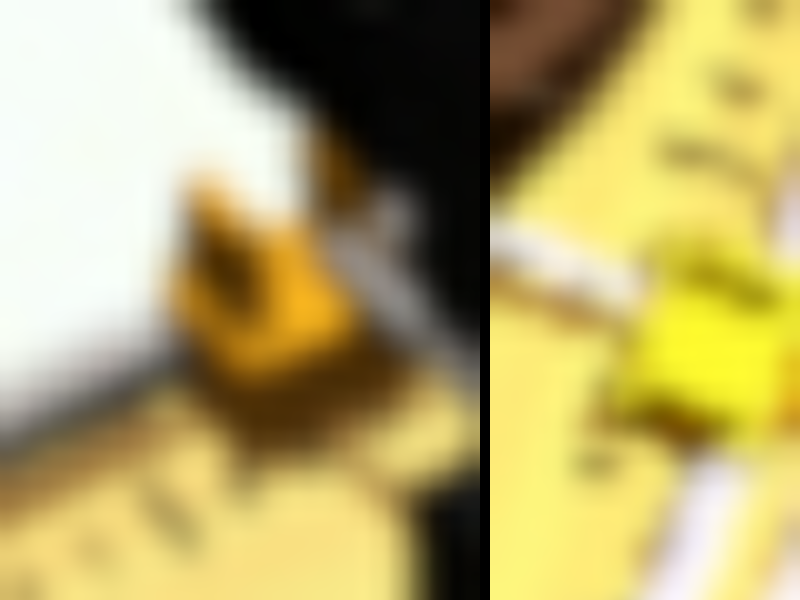

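The averaged crop shows the needle tip centre at about scene crop (347,245) and top crop (638,285). The near prong top is at about scene crop (208,195), and the block centre is at about top crop (705,345).

```bash
python3 - <<'E'
from h import *
x=np.array([np.cos(np.radians(-19.5)),np.sin(np.radians(-19.5))]);y=np.array([-x[1],x[0]]);o=np.array([630.5,-95])
S=lambda X,Y,z:plane("scene",258+(X+.5)/20-.5,185+(Y+.5)/20-.5,z)
T=lambda X,Y,z:plane("top",347+(X-490+.5)/20.67-.5,172+(Y+.5)/20.67-.5,z)
def pr(n,p): d=p[:2]-o; print(n,(d@x).round(1),(d@y).round(1))
pr("S tip",S(347,245,48));pr("S needle",S(420,325,48));pr("S A",S(208,195,50));pr("S gap",S(274,177,50))
pr("T tip",T(638,285,48));pr("T needle",T(550,252,48));pr("T blk",T(705,345,36));pr("T blk corner",T(650,240,50));pr("T low",T(615,390,50))
# depth, many frames: per-prong and needle ranges/slope
for n in("top",):
    P=[]
    for i in range(15):
        dp=viewer.get_image(n)[1];C=cloud(n,dp);d=C[...,:2]-o
        m=(dp>0);P.append(np.c_[(d@x)[m],(d@y)[m],C[...,2][m]])
    P=np.concatenate(P);b=P[(P[:,2]>42)&(P[:,2]<58)&(P[:,0]>-95)&(P[:,0]<-55)]
    N=b[(b[:,1]>-68)&(b[:,1]<-45)];print("needle",len(N),N.mean(0),np.percentile(N[:,0],[3,97]),np.polyfit(N[:,1],N[:,0],1))
    G=b[(b[:,1]<-74)&(b[:,1]>-90)]
    for k in(G[G[:,0]<-76],G[G[:,0]>-76]):print("prong",len(k),k.mean(0),np.percentile(k[:,0],[3,97]),np.polyfit(k[:,1],k[:,0],1)[0])
E
```

```text
S tip -74.2 -68.4
S needle -73.0 -51.7
S A -65.2 -83.6
S gap -73.1 -81.6
T tip -74.0 -68.9
T needle -73.8 -57.6
T blk -76.8 -79.6
T blk corner -68.6 -68.3
T low -87.0 -70.4
needle 209 [-75.02745984 -58.2415269   50.97142413] [-76.82482835 -72.75256604] [ 1.19351832e-02 -7.43323365e+01]
prong 133 [-84.35545506 -80.50464515  50.20935963] [-86.28556012 -82.28761885] -0.05443635593397693
prong 160 [-68.42763198 -80.34788742  49.75438622] [-70.43559862 -65.79288717] 0.11892113639436482
```

In the tool's units: 1.2 mm / 750 = 0.0016.

{"name": "jog_arm", "arguments": {"segments": [[0,0.0016,0,0,0,0],[0,0.0016,0,0,0,0],[0,0.0016,0,0,0,0],[0,0.0016,0,0,0,0],[0,0.0016,0,0,0,0]]}}

```text
clock: 13.25
position: [560.6, -69.6, 86.1]
ee_rot: [-0.577, 0.817, -0.004, 0.005]
contact_force: [6.5, -3.1, 2.9]
gripper_width: 30.1
grasp_force: 60.2
```

```bash
python3 chk.py pics/fin.png
```

```text
top prongs 52 -84.27778624868735 59 -68.31804353786303 gap -76.29791489327519
needle 75 -75.93122438260812 1.2590598260366908
scene prongs 64 -79.21335969261082 71 -63.54124358294063 gap -71.37730163777573
needle 124 -71.56292337154038 1.6500856364325422
```

View pics/fin.png

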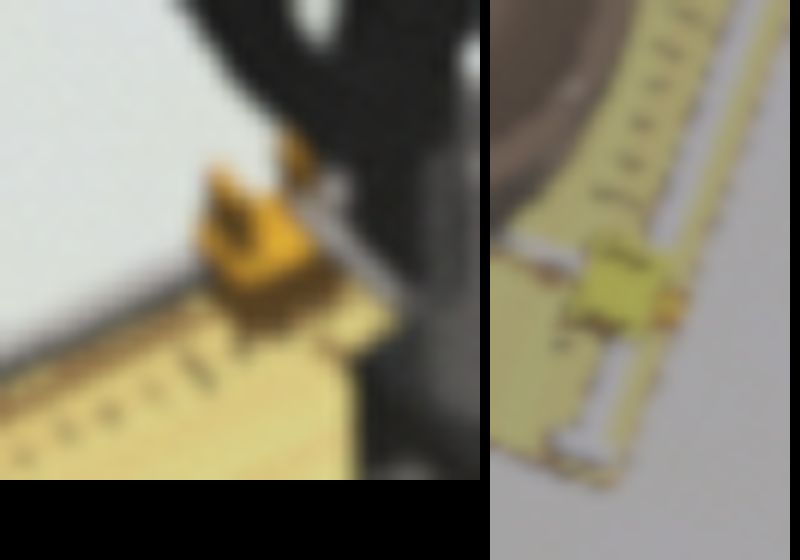

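The needle tip (scene crop (312,212), top crop (580,262)) now lies between the prongs, and depth from both cameras puts it within 0.4 mm of the middle. The sleeve is still bottomed on the jaw and held.

{"name": "jog_arm", "arguments": {"segments": [[0,0,0,0,0,0],[0,0,0,0,0,0],[0,0,0,0,0,0]]}}

```text
clock: 14.15
position: [560.6, -69.6, 86.1]
ee_rot: [-0.577, 0.817, -0.004, 0.005]
contact_force: [6.5, -3.4, 3.8]
gripper_width: 30.0
grasp_force: 60.2
```

```bash
python3 -c "
from bench import arm
print(arm.job_done())"
```

```text
the job is handed in; nothing more can be done
None
```

I handed the job in at about 14 s: the sleeve is fully home on the spigot and still gripped, the rod is out about 75 mm, and depth from both cameras put the pointer within 0.4 mm of mid-gap; the other objects were not re-imaged, but nothing suggested contact with them.

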